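# Pile a stationery gift set on the packing tray

### The job

Make up the gift set as one neat pile in the middle of the shallow cardboard tray, with the pieces lying about on the open front part of the bench (not those among the equipment at the back), building it there from the bottom up: the steel ink pad first, lying along the tray, then the stack of cards, then the larger, taller kraft box, and the round tin on top. Each piece lies flat and centred on the one below, the oblong ones with their long sides along the tray's long side. Leave the hinged tin, the tape measure and the small flat kraft box where they are, and let go of the pile.

Things in the scene. Friction and masses are not known exactly. Their poses are not given: they have to be found in the camera images.
- packing_tray: shallow open tray of brown cardboard, fixed to the bench: 126 mm along its x, 170 mm along its y (the long side), floor 4 mm thick, rim 4 mm thick standing 12 mm above the bench, with a 30 mm thumb notch in the middle of each short side. Origin: centre of its underside, z up. 
- tray_floor (a point): centre of the tray's floor, on its upper face (4 mm above the bench), axes as the tray's
- ink_pad: flat oblong steel ink pad, closed, grey rim and white label with a red band: 65 mm (x) x 99 mm (y), 19 mm high, about 0.1 kg. Grasp across the 65 mm side. Origin: centre of its underside, z up. 
- card_stack: stack of white cards, one solid piece: 57 mm (x) x 91 mm (y), 18.5 mm high, about 0.06 kg. Grasp across the 57 mm side. Origin: centre of its underside, z up. 
- kraft_box: the larger, taller closed kraft cardboard box with a pale band of tape over the top (the one on the open bench, not the one at the back beside the printer): 57 mm (x) x 72 mm (y), 40 mm high, about 0.03 kg. Grasp across the 57 mm side. Origin: centre of its underside, z up. 
- round_tin: round pale metal tin with slip lid (the one on the open bench, not among the equipment at the back): 62 mm across, 22 mm high (the lid, its widest part, is the upper 9 mm), about 0.045 kg. Grasp across it in any direction. Origin: centre of its underside, z up. 
- hinged_tin: bystander, not to be moved: dark green oblong hinged tin, shut, 69 mm (x) x 98 mm (y), 24 mm high. Origin: centre of its underside
- tape_measure: bystander, not to be moved: yellow and black pocket tape measure lying on its side, 68 x 71 mm, 35 mm high. Origin: near the centre of its underside
- flat_kraft_box: bystander, not to be moved: the small flat kraft box, 26 mm (x) x 52 mm (y), 20 mm high. Origin: centre of its underside, z up. 
Not all that is in view belongs to the job. What is shaped like the kraft_box but blue is not meant.

How it is judged:
By the outcome, as a careful person would: the job done as asked, in the order asked, and still so for the second after the job is handed in, with the robot touching nothing.
It also fails if it takes over 118 s, if anything falls off the work surface, if the arm or the gripper's body presses on something with over 40 N, if the wrist force passes 120 N, or if a joint passes its speed limit or range.

### The arm

A 6-joint arm with a two-finger parallel gripper is mounted at the origin on a cart in front of the work surface, level with it; the furniture and walls round the work are solid. World frame = base frame: x ahead of the robot, y to its left, z up, the work surface at z = 0. Lengths are in mm, angles in rad, forces in N, time in s.
With the tool pointing down it reaches from about 350 to 875 mm from the base axis. Payload 4.2 kg.
Tool frame: the origin (TCP) lies midway between the tips of the shut fingers; the grasp point (between the pads) lies 19 mm behind it (arm.grip_depth is the distance from the TCP to the grasp point, in mm); z points along the fingers, x is the direction in which the jaws open and shut, and the axes are right-handed (so a half turn about z gives the same grasp; the last joint's range is limited). The gripper opens to 85 mm and grips with 20 to 120 N. Pads are 22 mm wide; open, the fingers measure 114 mm over their backs; the gripper's body (76 mm by 85 mm) begins 54 mm behind the grasp point. The pads swing forward as they close: fully open they stand 13 mm farther back than shut.
Start: joints at [-1.087, 0.385, 0.008, 0, -1.194, -0.259], TCP at [139.337, -609.249, 231.312] pointing down, gripper open.
Joint ranges: [-3.14, 3.14], [-1.21, 2.06], [-1.07, 1.41], [-3.16, 2.05], [-2.99, -0.16], [-3.1, 3.1]. Speed limits (rad/s): [2.79, 2.79, 3.14, 3.14, 3.14, 3.14].

### API

Orientations are given as a unit quaternion [x, y, z, w].
In Python, from bench import arm, eyes, find_in, silhouettes gives the robot as it stands. The module is installed in compiled form; this text tells all that it offers.
- The arm moves only by the tool play_rows, never from a script. Its arguments are lists of equal length, an entry for each row: "offset": the shift along the world's x, y, z in mm, a list of three; "turn": the turn about the world's z in rad. In form: {"offset": [[x, y, z], ...], "turn": [turn, ...]}. A call has 1 to 12 rows; each row shifts and turns the pose as measured when the row begins; what a row does not reach is not made up. A row lasts 1/10 s, in which the tool goes at most 50 mm and 8.59 degrees, less where a joint would pass 70% of its speed; a pose out of reach is approached as far as the arm can. A call is refused whole if a number of a shift passes 50 or a number of a turn 0.15, either way. A call with a gripper value outside its range is refused whole. "grip" is the gripper's target within -1 to 1 (fully open at 1, half-way at 0, shut at -1), set as the call begins (left out, the last holds). The fingers move at their own pace and stop on an object; the grip force is fixed at half the most. Time passes only in rows, so rows that do not move let the fingers close. It gives the time, the measured TCP pose, the force and the opening at its end, in the units of the state.
- arm.read_state(): the state, without advancing time (a new reading comes with each control period).
- eyes.get_image(name): name is "scene" or "top"; returns (picture, depth): 384x512x3 uint8, red, green, blue; 384x512 float32, mm along the optical axis (not along the pixel's ray), 0 where there is no reading.
- eyes.camera_params(name): a dict with "camera_matrix" (3x3 intrinsics, pixels), "dist" ([k1, k2, p1, p2, k3] as OpenCV has them; the pictures are not rectified), "camera_from_world" (4x4, takes a point from world to camera coordinates). Camera axes: x right, y down, z forward; pixel columns grow to the right and rows downward; lengths in mm; the calibration is good to about 2 mm. A picture is of the moment at which its call begins. camera_params takes no time and is no camera call.
- arm.job_done(): hands the job in, once; it reports no verdict.
Trained networks look in the newest picture that a camera, given by its name, has taken for a name from the list of things; names that differ only in an ending like _2 or _b are one class to them, and where a whole thing is asked for, a point or a joint stands for the part that bears it (a point fixed in the world has none). Each returns a list of dicts, best first, with "score" (0 to 1); they miss things now and then, are a little off and sometimes report something else, mostly with a low value. They report only what shows in the picture. A call takes as long as a camera call. They do not tell look-alikes from the thing itself.
- find_in(camera, query): "bbox" ([centre column, centre row, width, height] in pixels, round what is visible of it).
- silhouettes(camera, query): "mask" (384x512 bool, what is visible of it) and "bbox" ([centre column, centre row, width, height] in pixels, round what is visible of it).
The state is a dict: "clock": time; "joints": joint angles; "joint_vel": joint speeds; "joint_efforts": joint torques, N m; "position": TCP position; "ee_rot": TCP orientation; "contact_force": force on the tool from outside, world axes, zero at the start; "wrist_torque": the same for the moment, N m; "gripper_width": finger opening in mm.
Only numpy, scipy, OpenCV 4.12 (cv2) and the standard library are available. Lean on these libraries where they do the work, as an engineer would, in place of code of your own. Each camera call takes 0.05 s, during which the arm holds its last target. There are 200 camera calls.

## Working session

There is one attempt and no reset: what is moved stays moved. The work goes in short steps, Python scripts to look and compute and a tool call to move; the robot and the scene stay as the last step left them, time stands still between calls to the robot, and variables do not carry over. Pictures are saved under pics/ and viewed, on a budget of 14 in all, crops included, one or two more only if the job needs it, and the job is handed in when it is done.

Besides the shell and the picture viewer there is one more tool, called as a command line: name --pt "numbers of a row" for each row, then --argument value for the rest. play_rows: Moves the arm, as the interface text tells. Its arguments: {"type":"object","properties":{"offset":{"type":"array","items":{"type":"array","items":{"type":"number"}}},"turn":{"type":"array","items":{"type":"number"}},"grip":{"type":"number"}},"required":["offset","turn"]}

```bash
mkdir -p pics
python3 - <<'E'
from bench import arm, eyes
import cv2
s=arm.read_state(); print(s)
for n in("scene","top"):
    im,d=eyes.get_image(n); cv2.imwrite(f"pics/{n}0.png",cv2.resize(im[:,:,::-1],(800,600)))
    p=eyes.camera_params(n); print(n,p)
E
```

```text
{'clock': 0.0, 'joints': array([-1.08739654e+00,  3.85575678e-01,  6.62509876e-03, -5.00942330e-04,
       -1.19398521e+00, -2.58627131e-01]), 'joint_vel': array([ 0.00022105, -0.00125174, -0.00224193, -0.00150828,  0.00027375,
       -0.00039741]), 'joint_efforts': array([-2.95223754e-04, -3.92291415e+01,  1.88396251e+01,  4.18623805e+00,
       -4.79379989e-03, -8.59410420e-06]), 'position': array([ 139.21045645, -608.70443967,  230.20945971]), 'ee_rot': array([ 6.23415792e-01,  7.81889731e-01,  6.43798670e-04, -8.85460724e-04]), 'contact_force': array([ 0.03589168,  0.10631002, -0.52822249]), 'wrist_torque': array([ 0.00789264, -0.05775899, -0.05799293]), 'gripper_width': 85.41171909663538}
scene {'camera_matrix': array([[399.35719745,   0.        , 257.6458905 ],
       [  0.        , 399.35719745, 193.57663755],
       [  0.        ,   0.        ,   1.        ]]), 'dist': array([-0.09536732,  0.        ,  0.        ,  0.        ,  0.        ]), 'camera_from_world': array([[-8.81753034e-01, -4.71672167e-01,  6.07906885e-03,
         4.78472305e+02],
       [-2.76260920e-01,  5.05915822e-01, -8.17146918e-01,
         1.75189673e+02],
       [ 3.82349960e-01, -7.22201183e-01, -5.76397397e-01,
         7.78150174e+02],
       [ 0.00000000e+00,  0.00000000e+00,  0.00000000e+00,
         1.00000000e+00]])}
top {'camera_matrix': array([[392.16346539,   0.        , 258.31776321],
       [  0.        , 392.16346539, 185.08351734],
       [  0.        ,   0.        ,   1.        ]]), 'dist': array([0.01691279, 0.        , 0.        , 0.        , 0.        ]), 'camera_from_world': array([[-2.23890595e-02, -9.99738771e-01, -4.59557483e-03,
         2.21925770e+01],
       [-9.95569166e-01,  2.27151247e-02, -9.12472418e-02,
         5.31832060e+02],
       [ 9.13277945e-02,  2.53227267e-03, -9.95817665e-01,
         1.04061927e+03],
       [ 0.00000000e+00,  0.00000000e+00,  0.00000000e+00,
         1.00000000e+00]])}
```

View pics/scene0.png

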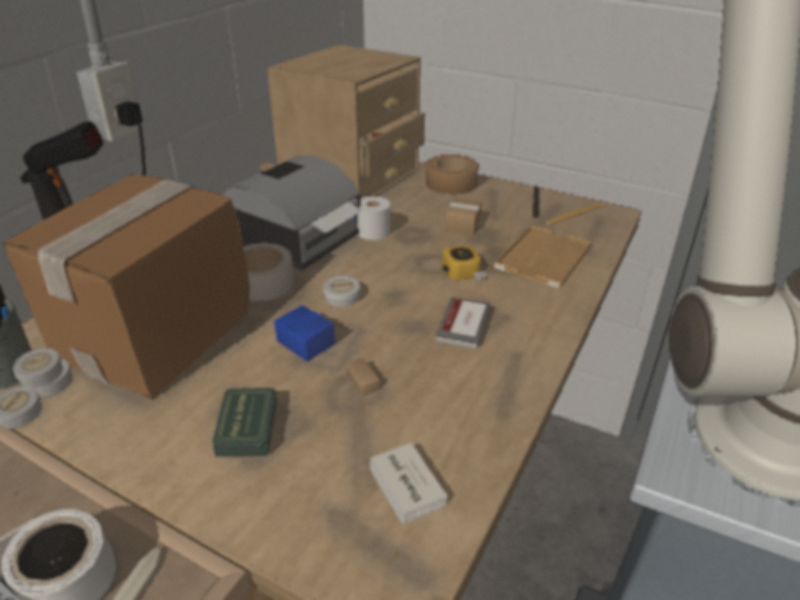

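View pics/top0.png

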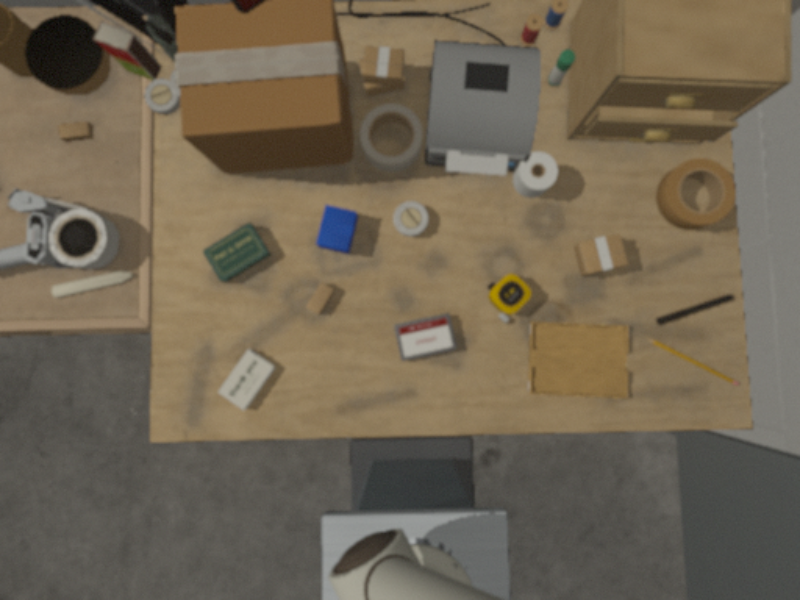

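Candidates (800x600 top picture):
- **Kraft box:** (603,255) on the open bench, against (382,66) beside the printer, blue (338,229) and small flat (321,298). I choose (603,255).
- **Round tin:** (410,218) open, against (162,95) at the back. I choose (410,218).
- **Ink pad:** (425,338), against the hinged tin at (238,252).
- **Cards:** (247,378).
- **Tray:** (581,360).

Next I measure these and check the choices in one crop.

```bash
cat > h.py <<'E'
import numpy as np, cv2
from bench import arm, eyes, find_in, silhouettes
def world(cam,d,mask):
    p=eyes.camera_params(cam); v,u=np.nonzero(mask&(d>0)); z=d[v,u]
    n=cv2.undistortPoints(np.stack([u,v],1).astype(np.float64)[:,None],p["camera_matrix"],p["dist"])[:,0]
    T=p["camera_from_world"]; c=np.c_[n*z[:,None],z]
    return (c-T[:3,3])@T[:3,:3], np.stack([u,v],1)
def pix(cam,X):
    p=eyes.camera_params(cam);T=p["camera_from_world"]
    return cv2.projectPoints(np.float64(X).reshape(-1,1,3),cv2.Rodrigues(T[:3,:3])[0],T[:3,3],p["camera_matrix"],p["dist"])[0][:,0]
def planar(cam,uv,h):
    "pixels -> world on plane z=h"
    p=eyes.camera_params(cam);T=p["camera_from_world"]
    n=cv2.undistortPoints(np.float64(uv).reshape(-1,1,2),p["camera_matrix"],p["dist"])[:,0]
    r=np.c_[n,np.ones(len(n))]@T[:3,:3]; o=-T[:3,:3].T@T[:3,3]
    return o+r*((h-o[2])/r[:,2])[:,None]
def rect(P):
    (c,s,a)=cv2.minAreaRect(np.float32(P[:,:2])); b=cv2.boxPoints((c,s,a))
    e=[b[1]-b[0],b[2]-b[1]]; l=max(e,key=np.linalg.norm)
    return np.round(c,1),np.round(sorted(s),1),round(float(np.arctan2(l[1],l[0])),3)
E
python3 - <<'E'
from h import *
im,d=eyes.get_image("top")
H={"ink_pad":19,"card_stack":18.5,"kraft_box":40,"round_tin":22,"packing_tray":12,"hinged_tin":24,"tape_measure":35,"flat_kraft_box":20}
for q,h in H.items():
    for r in silhouettes("top",q)[:3]:
        m=r["mask"]; P,uv=world("top",d,m)
        t=abs(P[:,2]-h)<7
        print(q,round(r["score"],2),np.round(r["bbox"]),"zmed",np.round(np.percentile(P[:,2],[10,50,90]),1), end=" ")
        if t.sum()>20: print("depth",rect(P[t]),"planar",rect(planar("top",uv[t],h)))
        else: print()
crop=im[120:265,130:420]; cv2.imwrite("pics/crop.png",cv2.resize(crop[:,:,::-1],(800,400),interpolation=cv2.INTER_CUBIC))
E
```

```text
ink_pad 0.67 [274. 215.  37.  25.] zmed [15.4 18.1 20.8] depth (array([449., -25.]), array([64.9, 99. ]), -1.38) planar (array([448.9, -24.9]), array([64.7, 98.6]), -1.381)
card_stack 0.63 [158. 241.  31.  37.] zmed [15.  18.1 20.6] depth (array([382.8, 285.9]), array([55.3, 88.9]), -0.621) planar (array([382.7, 285.3]), array([55.3, 88.8]), -0.629)
card_stack 0.61 [206. 192.  14.  20.] zmed [15.6 18.5 21.2] depth (array([520., 157.]), array([25.7, 51.3]), -0.566) planar (array([519.8, 156.5]), array([26.4, 51.3]), -0.551)
card_stack 0.41 [262. 142.  26.  32.] zmed [ 0.7 20.4 23.3] depth (array([657.8,  -4.1]), array([58., 60.]), -0.01) planar (array([657.4,  -4.1]), array([58. , 61.6]), -0.026)
kraft_box 0.66 [216. 148.  24.  33.] zmed [35.5 39.  41.6] depth (array([638.8, 124.8]), array([55.8, 69.4]), -0.248) planar (array([638.6, 124.2]), array([55.2, 71.1]), -0.257)
kraft_box 0.63 [385. 164.  30.  23.] zmed [25.8 38.5 41.1] depth (array([ 584.7, -333.6]), array([56.1, 73.3]), -1.376) planar (array([ 584.1, -332. ]), array([55.7, 72.3]), -1.374)
kraft_box 0.18 [273. 215.  38.  28.
[... 769 characters left out ...]
2.  45.  39.] zmed [20.7 23.5 26. ] depth (array([604.5, 302. ]), array([67.4, 96.8]), -1.024) planar (array([604. , 301.8]), array([68.8, 96.8]), -1.043)
hinged_tin 0.36 [206. 192.  16.  23.] zmed [13.7 18.2 21.1] depth (array([519.4, 157.1]), array([25.5, 50.5]), -0.587) planar (array([519.1, 156.4]), array([25.5, 50.1]), -0.57)
tape_measure 0.62 [326. 191.  26.  34.] zmed [20.7 33.  35.7] depth (array([ 518.6, -173.7]), array([57.1, 60.3]), -0.808) planar (array([ 518.6, -173.2]), array([56.6, 59.4]), -0.815)
flat_kraft_box 0.53 [207. 190.  13.  21.] zmed [15.4 18.4 21.1] depth (array([520.3, 156.6]), array([25.4, 50.3]), -0.564) planar (array([520. , 156.1]), array([25.4, 50.4]), -0.553)
```

View pics/crop.png

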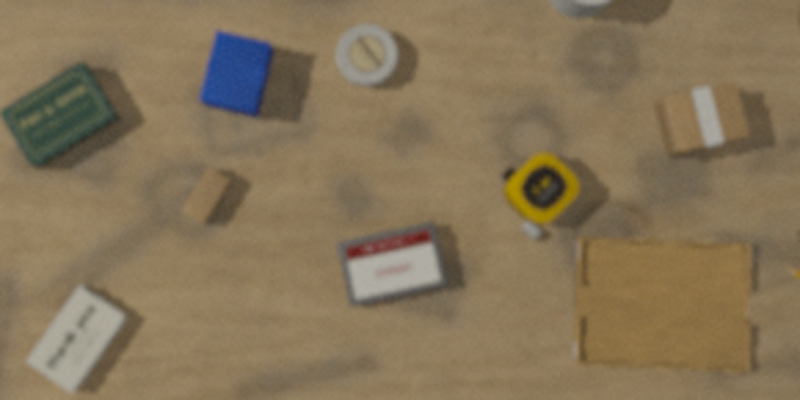

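The crop confirms the choices: cards (77,338), ink pad with red band (395,263), lone tin (367,55) and taped kraft box (705,117). The blue box (238,72) and small flat box (208,195) stay out. Next I refine the poses over several frames.

```bash
cat >> h.py <<'E'
def pose(q,h,near,n=4,cam="top",tol=6,zoff=0):
    "centroid and principal axis of the top face, averaged over n frames; near = xy guess"
    R=[]
    for _ in range(n):
        im,d=eyes.get_image(cam)
        for r in silhouettes(cam,q)[:4]:
            P,uv=world(cam,d,r["mask"]); t=abs(P[:,2]-h)<tol
            if t.sum()<60: continue
            W=planar(cam,uv[t],h)
            c=W[:,:2].mean(0)
            if np.linalg.norm(c-near)>40: continue
            w,v=np.linalg.eigh(np.cov(W[:,:2].T)); a=np.arctan2(v[1,1],v[0,1])%np.pi
            rc=rect(W); R.append([*c,a,*rc[0],rc[2]%np.pi,*rc[1],P[t,2].mean()]); break
    R=np.array(R); 
    print(q,len(R),"mean",np.round(R.mean(0),3) if len(R) else None,"sd",np.round(R.std(0),2)[:6] if len(R) else None)
    return R
E
python3 - <<'E'
from h import *
pose("ink_pad",19,[449,-25]);pose("card_stack",18.5,[383,285]);pose("kraft_box",40,[584,-333]);pose("round_tin",22,[657,-4]);pose("packing_tray",4,[404,-289],tol=15)
E
```

```text
ink_pad 3 mean [448.828 -24.937   1.75  449.    -25.033   1.764  64.467  98.1    18.27 ] sd [0.16 0.59 0.01 0.14 0.26 0.  ]
card_stack 3 mean [382.646 285.362   2.523 382.867 285.133   2.522  55.433  88.933  17.995] sd [0.26 0.25 0.01 0.12 0.17 0.  ]
kraft_box 4 mean [ 584.072 -332.139    1.783  584.175 -332.125    1.767   55.775   72.425
   38.994] sd [0.28 0.22 0.01 0.22 0.04 0.  ]
round_tin 4 mean [657.063  -4.467   1.295 657.575  -4.275   2.531  57.05   58.45   20.965] sd [0.28 0.25 1.05 0.58 0.3  0.65]
packing_tray 4 mean [ 403.322 -290.928    1.517  404.05  -290.625    1.524  126.475  173.1
    3.653] sd [0.19 0.4  0.01 0.15 0.71 0.02]
```

play_rows --pt "22 42 -7" --pt "22 42 -7" --pt "22 42 -7" --pt "22 42 -7" --pt "22 42 -7" --pt "22 42 -7" --pt "22 42 -7" --pt "22 42 -7" --pt "22 42 -7" --pt "22 42 -7" --pt "22 42 -7" --pt "22 42 -7" --turn '[0.128,0.128,0.128,0.128,0.128,0.128,0.128,0.128,0.128,0.128,0.128,0.128]' --grip 1

```text
clock: 3.75
position: [408.7, -91.7, 147.3]
ee_rot: [-0.122, 0.993, -0.0, 0.008]
contact_force: [-0.1, -0.6, -0.3]
gripper_width: 85.4
```

play_rows --pt "20 33 -30" --pt "20 33 -30" --pt "0 0 0" --pt "0 0 0" --turn '[-0.03,-0.02,0,0]'

```text
clock: 4.15
position: [453.9, -18.2, 87.5]
ee_rot: [-0.102, 0.995, -0.001, 0.011]
contact_force: [0.3, -1.0, 1.0]
gripper_width: 85.5
```

```bash
cat >> h.py <<'E'
def st():
    s=arm.read_state(); q=s["ee_rot"]
    from scipy.spatial.transform import Rotation as R
    m=R.from_quat(q).as_matrix(); y=np.arctan2(m[1,0],m[0,0])%(2*np.pi)
    print("t",round(s["clock"],2),"p",np.round(s["position"],1),"yaw",round(y,3),"z",np.round(m[:,2],3),"j",np.round(s["joints"],2),"F",np.round(s["contact_force"],1),"w",round(s["gripper_width"],1))
E
python3 -c "from h import *;st()"
```

```text
t 4.15 p [453.9 -18.2  87.5] yaw 3.347 z [ 0.023  0.001 -1.   ] j [ 0.32  0.26 -0.61  0.01 -0.68 -0.13] F [ 0.3 -1.   1. ] w 85.5
```

play_rows --pt "-5 -7 -10" --pt "0 0 -20" --pt "0 0 -20" --pt "0 0 -15" --pt "0 0 -8" --pt "0 0 0" --pt "0 0 0" --turn '[-0.015,0,0,0,0,0,0]'

```text
clock: 4.85
position: [450.9, -29.4, 18.7]
ee_rot: [-0.092, 0.996, -0.0, 0.018]
contact_force: [-0.3, -0.6, 0.3]
gripper_width: 85.2
```

```bash
python3 -c "from h import *;st()"
```

```text
t 4.85 p [450.9 -29.4  18.7] yaw 3.326 z [ 0.035  0.003 -0.999] j [ 0.3   0.38 -0.7   0.02 -0.46 -0.13] F [-0.3 -0.6  0.3] w 85.2
```

play_rows --pt "0 4 -7" --pt "0 0 -7" --pt "0 0 -5" --pt "0 0 0" --pt "0 0 0" --pt "0 0 0" --turn '[0,0,0,0,0,0]'

```text
clock: 5.45
position: [452.4, -24.7, 0.2]
ee_rot: [-0.092, 0.996, 0.0, 0.02]
contact_force: [0.1, -0.0, -0.2]
gripper_width: 85.4
```

```bash
python3 -c "from h import *;st()"
```

```text
t 5.45 p [ 4.524e+02 -2.470e+01  2.000e-01] yaw 3.326 z [ 0.04   0.004 -0.999] j [ 0.31  0.42 -0.71  0.02 -0.4  -0.15] F [ 0.1 -0.  -0.2] w 85.4
```

play_rows --pt "-3 0 -3" --pt "0 0 0" --pt "0 0 0" --turn '[0,0,0]'

```text
clock: 5.75
position: [449.3, -24.6, -2.8]
ee_rot: [-0.092, 0.996, 0.0, 0.02]
contact_force: [-0.5, -0.9, -0.6]
gripper_width: 85.4
```

play_rows --pt "0 0 0" --pt "0 0 0" --pt "0 0 0" --pt "0 0 0" --pt "0 0 0" --pt "0 0 0" --pt "0 0 0" --pt "0 0 0" --turn '[0,0,0,0,0,0,0,0]' --grip -1

```text
clock: 6.55
position: [449.6, -24.5, -2.0]
ee_rot: [-0.092, 0.996, 0.0, 0.021]
contact_force: [-0.9, -0.3, 0.1]
gripper_width: 63.4
```

```bash
python3 -c "from h import *;st()"
```

```text
t 6.55 p [449.6 -24.5  -2. ] yaw 3.326 z [ 0.041  0.004 -0.999] j [ 0.31  0.42 -0.72  0.02 -0.39 -0.15] F [-0.9 -0.3  0.1] w 63.4
```

play_rows --pt "0 0 15" --pt "0 0 25" --pt "0 0 30" --pt "-6 -36 0" --pt "-6 -36 0" --pt "-6 -36 0" --pt "-6 -36 0" --pt "-6 -36 0" --pt "-6 -36 0" --pt "-6 -30 0" --pt "0 0 0" --pt "0 0 0" --turn '[0,0,0,-0.033,-0.033,-0.033,-0.033,-0.033,-0.033,-0.033,0,0]'

```text
clock: 7.75
position: [403.9, -278.9, 69.2]
ee_rot: [0.026, 0.999, -0.002, 0.02]
contact_force: [0.1, 0.1, -1.1]
gripper_width: 63.4
```

Run:
```python
from h import *
st()
im,d=eyes.get_image("top"); cv2.imwrite("pics/a1.png",cv2.resize(im[150:300,240:440][:,:,::-1],(800,600),interpolation=cv2.INTER_CUBIC))
```

```text
t 7.75 p [ 403.9 -278.9   69.2] yaw 3.089 z [ 0.04  -0.005 -0.999] j [-0.28  0.34 -0.55 -0.01 -0.65  0.23] F [ 0.1  0.1 -1.1] w 63.4
```

View pics/a1.png

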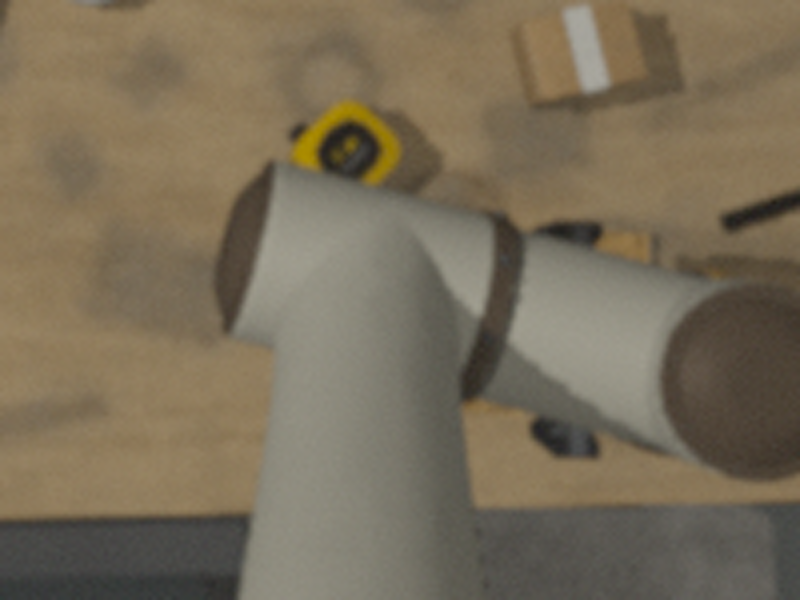

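play_rows --pt "0 -6 -8" --pt "0 -5 -16" --pt "0 0 -16" --pt "0 0 -13" --pt "0 0 -5" --pt "0 0 0" --pt "0 0 0" --turn '[0,0,0,0,0,0,0]'

```text
clock: 8.5
position: [405.8, -285.7, 7.8]
ee_rot: [0.02, 1.0, -0.002, 0.02]
contact_force: [0.7, -0.4, -2.1]
gripper_width: 63.6
```

```bash
python3 -c "from h import *;st()"
```

```text
t 8.5 p [ 405.8 -285.7    7.8] yaw 3.101 z [ 0.04  -0.005 -0.999] j [-0.29  0.45 -0.59 -0.01 -0.5   0.26] F [ 0.7 -0.4 -2.1] w 63.6
```

play_rows --pt "-2 -4 0" --pt "0 0 -2" --pt "0 0 -2" --pt "0 0 -1" --pt "0 0 0" --turn '[-0.01,0,0,0,0]'

```text
clock: 9.0
position: [405.1, -290.4, 4.4]
ee_rot: [0.025, 0.999, -0.003, 0.022]
contact_force: [-0.6, -0.6, -1.3]
gripper_width: 63.8
```

```bash
python3 -c "from h import *;st()"
```

```text
t 9.0 p [ 405.1 -290.4    4.4] yaw 3.091 z [ 0.044 -0.007 -0.999] j [-0.3   0.46 -0.59 -0.01 -0.48  0.26] F [-0.6 -0.6 -1.3] w 63.8
```

play_rows --pt "-1 0 -2" --pt "0 0 -1" --pt "0 0 0" --turn '[0,0,0]'

```text
clock: 9.3
position: [404.1, -290.4, 2.1]
ee_rot: [0.025, 0.999, -0.003, 0.022]
contact_force: [0.7, -0.5, -1.5]
gripper_width: 63.6
```

play_rows --pt "0 0 0" --pt "0 0 0" --pt "0 0 0" --pt "0 0 0" --turn '[0,0,0,0]' --grip 0.75

```text
clock: 9.7
position: [404.6, -290.6, 2.2]
ee_rot: [0.025, 0.999, -0.003, 0.023]
contact_force: [-0.4, -0.4, 0.1]
gripper_width: 74.8
```

```bash
python3 -c "from h import *;st()"
```

```text
t 9.7 p [ 404.6 -290.6    2.2] yaw 3.092 z [ 0.045 -0.007 -0.999] j [-0.3   0.46 -0.59 -0.01 -0.48  0.26] F [-0.4 -0.4  0.1] w 74.8
```

play_rows --pt "0 0 15" --pt "0 0 30" --pt "0 0 30" --pt "0 46 0" --pt "0 46 0" --pt "0 46 0" --pt "0 46 0" --pt "0 46 0" --pt "0 46 0" --pt "0 46 0" --pt "-2 46 0" --pt "-2 46 0" --turn '[0,0,0,0.1,0.1,0.1,0.1,0.1,0.1,0.1,0.1,0.1]'

```text
clock: 10.9
position: [400.1, 133.6, 81.4]
ee_rot: [-0.424, 0.905, 0.007, 0.026]
contact_force: [1.1, 0.0, -0.2]
gripper_width: 74.8
```

Run:
```python
from h import *
st()
pose("ink_pad",23,[404,-290],n=3); st()
im,d=eyes.get_image("top"); cv2.imwrite("pics/a2.png",cv2.resize(im[185:275,320:440][:,:,::-1],(800,600),interpolation=cv2.INTER_CUBIC))
```

```text
t 10.9 p [400.1 133.6  81.4] yaw 4.017 z [ 0.04   0.035 -0.999] j [ 0.71  0.21 -0.71 -0.   -0.6   0.17] F [ 1.1  0.  -0.2] w 74.8
ink_pad 2 mean [ 400.832 -288.725    1.534  401.15  -289.3      1.525   64.5     96.4
   22.222] sd [0.23 0.13 0.   0.05 0.   0.  ]
t 11.2 p [400.1 130.9  80.9] yaw 4.012 z [ 0.039  0.034 -0.999] j [ 0.7   0.21 -0.71 -0.   -0.6   0.17] F [-0.5  0.8  0.9] w 74.8
```

View pics/a2.png

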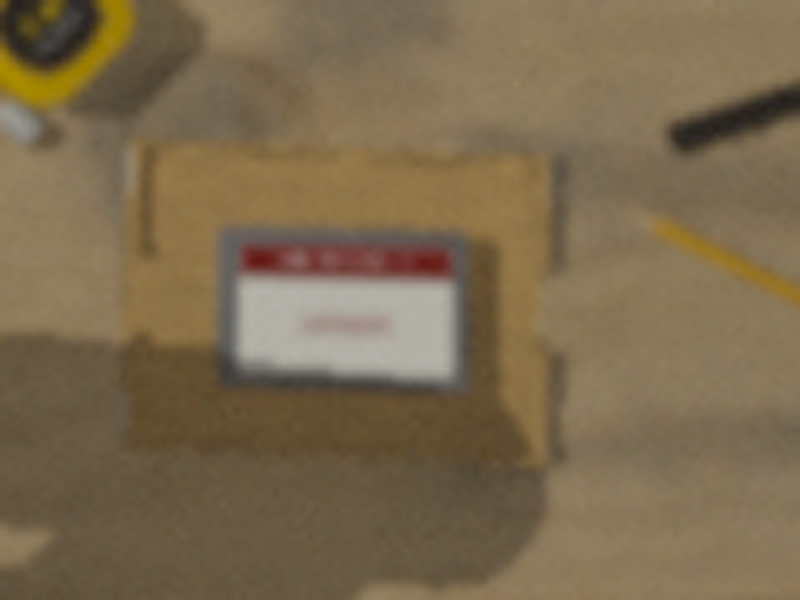

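The picture shows the pad flat inside the tray at (343,310), with the tray centre at about (338,304). It is aligned, and about 2 mm off once parallax is allowed for. Now the cards.

play_rows --pt "-5 40 0" --pt "-5 40 0" --pt "-4 40 0" --pt "-3 34 -10" --pt "0 0 -20" --pt "0 0 -20" --pt "0 0 0" --pt "0 0 0" --turn '[0.03,0.03,0.02,0,0,0,0,0]' --grip 1

```text
clock: 12.05
position: [386.5, 280.1, 30.4]
ee_rot: [-0.447, 0.894, 0.008, 0.025]
contact_force: [0.7, 0.6, -0.2]
gripper_width: 85.9
```

```bash
python3 -c "from h import *;st()"
```

```text
t 12.05 p [386.5 280.1  30.4] yaw 4.069 z [ 0.038  0.037 -0.999] j [ 0.98  0.38 -0.64  0.02 -0.5  -0.07] F [ 0.7  0.6 -0.2] w 85.9
```

play_rows --pt "-3 5 -5" --pt "-1 0 -10" --pt "0 0 -10" --pt "0 0 -5" --pt "0 0 -1" --pt "0 0 0" --turn '[0.03,0,0,0,0,0]'

```text
clock: 12.65
position: [383.6, 284.5, -0.9]
ee_rot: [-0.46, 0.887, 0.009, 0.027]
contact_force: [-0.8, 0.7, -0.4]
gripper_width: 84.9
```

```bash
python3 -c "from h import *;st()"
```

```text
t 12.65 p [383.6 284.5  -0.9] yaw 4.099 z [ 0.039  0.042 -0.998] j [ 0.99  0.44 -0.67  0.02 -0.41 -0.05] F [-0.8  0.7 -0.4] w 84.9
```

play_rows --pt "0 0 0" --pt "0 0 0" --pt "0 0 0" --pt "0 0 0" --pt "0 0 0" --pt "0 0 0" --pt "0 0 0" --pt "0 0 0" --pt "0 0 0" --turn '[0,0,0,0,0,0,0,0,0]' --grip -1

```text
clock: 13.55
position: [383.9, 285.2, 0.1]
ee_rot: [-0.46, 0.887, 0.01, 0.028]
contact_force: [0.1, -0.2, -0.3]
gripper_width: 56.1
```

play_rows --pt "0 0 15" --pt "0 0 30" --pt "0 0 35" --pt "2 -46 0" --pt "2 -46 0" --pt "2 -46 0" --pt "2 -46 0" --pt "2 -46 0" --pt "2 -46 0" --pt "2 -46 0" --pt "2 -46 0" --pt "2 -46 0" --turn '[0,0,0,-0.1,-0.1,-0.1,-0.1,-0.1,-0.1,-0.1,-0.1,-0.1]'

```text
clock: 14.75
position: [401.6, -137.3, 84.7]
ee_rot: [-0.018, 0.999, -0.003, 0.034]
contact_force: [1.4, 0.5, 0.4]
gripper_width: 55.9
```

```bash
python3 -c "from h import *;st()"
```

```text
t 14.75 p [ 401.6 -137.3   84.7] yaw 3.177 z [ 0.067 -0.006 -0.998] j [ 0.06  0.2  -0.71  0.02 -0.59 -0.04] F [1.4 0.5 0.4] w 55.9
```

play_rows --pt "1 -40 0" --pt "1 -40 0" --pt "1 -40 0" --pt "0 -30 0" --pt "0 -5 -15" --pt "0 0 -18" --pt "0 0 0" --pt "0 0 0" --turn '[-0.02,-0.02,-0.02,-0.02,0,0,0,0]'

```text
clock: 15.55
position: [403.0, -305.8, 50.8]
ee_rot: [0.03, 0.999, -0.006, 0.035]
contact_force: [-0.7, 0.4, -0.4]
gripper_width: 55.6
```

```bash
python3 -c "from h import *;st()"
```

```text
t 15.55 p [ 403.  -305.8   50.8] yaw 3.081 z [ 0.069 -0.013 -0.998] j [-0.33  0.38 -0.55 -0.02 -0.58  0.29] F [-0.7  0.4 -0.4] w 55.6
```

play_rows --pt "1 14 -6" --pt "0 0 -10" --pt "0 0 -5" --pt "0 0 0" --pt "0 0 0" --turn '[0.013,0,0,0,0]'

```text
clock: 16.05
position: [405.5, -289.5, 30.6]
ee_rot: [0.021, 0.999, -0.006, 0.036]
contact_force: [0.2, -0.0, -0.8]
gripper_width: 56.0
```

```bash
python3 -c "from h import *;st()"
```

```text
t 16.05 p [ 405.5 -289.5   30.6] yaw 3.099 z [ 0.072 -0.013 -0.997] j [-0.3   0.4  -0.58 -0.02 -0.51  0.27] F [ 0.2 -0.  -0.8] w 56.0
```

play_rows --pt "-1 -2.5 -3" --pt "0 0 -2" --pt "0 0 -2" --pt "0 0 0" --pt "0 0 0" --turn '[0,0,0,0,0]'

```text
clock: 16.55
position: [405.2, -292.7, 23.8]
ee_rot: [0.022, 0.999, -0.006, 0.037]
contact_force: [0.3, 0.5, -0.2]
gripper_width: 55.7
```

```bash
python3 -c "from h import *;st()"
```

```text
t 16.55 p [ 405.2 -292.7   23.8] yaw 3.099 z [ 0.074 -0.014 -0.997] j [-0.31  0.41 -0.59 -0.02 -0.49  0.28] F [ 0.3  0.5 -0.2] w 55.7
```

Almost in contact; I'll go down a little more and let go.

play_rows --pt "-0.7 0.5 -1.5" --pt "0 0 -0.5" --pt "0 0 0" --turn '[0,0,0]'

```text
clock: 16.85
position: [405.2, -292.8, 24.0]
ee_rot: [0.021, 0.999, -0.007, 0.038]
contact_force: [0.5, -0.6, -0.4]
gripper_width: 55.9
```

play_rows --pt "0 0 0" --pt "0 0 0" --pt "0 0 0" --pt "0 0 0" --pt "0 0 0" --pt "0 0 0" --turn '[0,0,0,0,0,0]' --grip 0.8

```text
clock: 17.45
position: [405.5, -292.9, 23.7]
ee_rot: [0.021, 0.999, -0.007, 0.038]
contact_force: [0.1, -0.2, 0.2]
gripper_width: 77.2
```

play_rows --pt "0 0 10" --pt "0 0 25" --pt "0 0 30" --pt "0 0 30" --pt "30 0 0" --pt "36 -6 0" --pt "36 -6 0" --pt "36 -6 0" --pt "36 -6 0" --pt "6 -6 0" --pt "0 0 0" --pt "0 0 0" --turn '[0,0,0,0,-0.14,-0.14,-0.14,-0.14,-0.14,-0.14,-0.14,-0.14]'

```text
clock: 18.65
position: [591.2, -323.8, 132.6]
ee_rot: [0.568, 0.822, -0.027, 0.033]
contact_force: [-0.8, -1.3, 0.5]
gripper_width: 76.9
```

```bash
python3 -c "from h import *;st()"
```

```text
t 18.65 p [ 591.2 -323.8  132.6] yaw 1.933 z [ 0.024 -0.082 -0.996] j [-0.23  0.52 -0.08  0.09 -0.94 -1.03] F [-0.8 -1.3  0.5] w 76.9
```

play_rows --pt "0 0 0" --pt "0 0 0" --pt "0 0 0" --pt "0 0 0" --pt "0 0 0" --pt "0 0 0" --pt "0 0 0" --pt "0 0 0" --pt "0 0 0" --pt "0 0 0" --pt "0 0 0" --pt "0 0 0" --turn '[-0.145,-0.145,-0.145,-0.145,-0.145,-0.145,-0.145,-0.145,-0.145,-0.145,-0.145,-0.145]' --grip 1

```text
clock: 19.85
position: [590.2, -322.8, 141.4]
ee_rot: [0.997, 0.066, -0.043, 0.001]
contact_force: [0.5, 0.5, -0.4]
gripper_width: 85.3
```

Run:
```python
from h import *
st()
im,d=eyes.get_image("scene"); cv2.imwrite("pics/a3.png",cv2.resize(im[110:200,280:400][:,:,::-1],(800,600),interpolation=cv2.INTER_CUBIC))
im,d=eyes.get_image("top"); cv2.imwrite("pics/a3t.png",cv2.resize(im[130:280,280:480][:,:,::-1],(800,600),interpolation=cv2.INTER_CUBIC))
```

```text
t 19.85 p [ 590.2 -322.8  141.4] yaw 0.133 z [-0.085 -0.007 -0.996] j [-0.25  0.57  0.06  0.03 -1.15 -2.77] F [ 0.5  0.5 -0.4] w 85.3
```

View pics/a3.png

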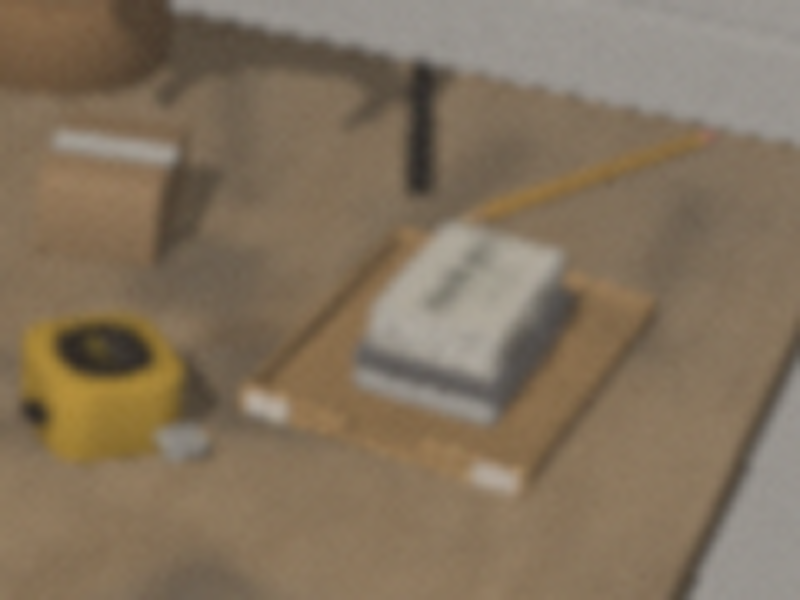

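The picture shows the cards lying on the pad at (465,300), aligned. The tool has picked up a tilt over the rows, so I test whether idle rows in this turned orientation undo it.

play_rows --pt "-1 0 -5" --pt "0 0 -5" --pt "0 0 -5" --pt "0 0 -5" --pt "0 0 -5" --pt "0 0 -5" --pt "0 0 -5" --pt "0 0 -5" --pt "0 0 -5" --pt "0 0 -5" --pt "0 0 0" --pt "0 0 0" --turn '[0.06,0,0,0,0,0,0,0,0,0,0,0]'

```text
clock: 21.15
position: [588.8, -323.0, 88.4]
ee_rot: [0.994, 0.104, -0.043, 0.002]
contact_force: [-0.6, -0.2, 0.8]
gripper_width: 85.1
```

Run:
```python
from h import *
st()
```

```text
t 21.15 p [ 588.8 -323.    88.4] yaw 0.209 z [-0.084 -0.013 -0.996] j [-0.25  0.61 -0.    0.04 -1.04 -2.71] F [-0.6 -0.2  0.8] w 85.1
```

play_rows --pt "0 0 0" --pt "0 0 0" --pt "0 0 0" --pt "0 0 0" --pt "0 0 0" --pt "0 0 0" --pt "0 0 0" --pt "0 0 0" --pt "0 0 0" --pt "0 0 0" --pt "0 0 0" --pt "0 0 0" --turn '[0,0,0,0,0,0,0,0,0,0,0,0]'

```text
clock: 22.35
position: [589.5, -323.2, 89.6]
ee_rot: [0.994, 0.104, -0.041, 0.003]
contact_force: [-0.2, 0.2, -0.1]
gripper_width: 85.6
```

Run:
```python
from h import *
st()
```

```text
t 22.35 p [ 589.5 -323.2   89.6] yaw 0.209 z [-0.082 -0.014 -0.997] j [-0.25  0.61 -0.    0.04 -1.04 -2.71] F [-0.2  0.2 -0.1] w 85.6
```

play_rows --pt "-35 19 0" --pt "-35 19 0" --pt "-35 19 0" --pt "-35 19 0" --pt "0 0 0" --turn '[0,0,0,0,0]'

```text
clock: 22.85
position: [443.6, -245.2, 87.5]
ee_rot: [0.994, 0.103, -0.043, 0.002]
contact_force: [1.1, 0.3, 0.8]
gripper_width: 84.9
```

Run:
```python
from h import *
st()
```

```text
t 22.85 p [ 443.6 -245.2   87.5] yaw 0.208 z [-0.084 -0.014 -0.996] j [-0.17  0.38 -0.44  0.04 -0.84 -2.79] F [1.1 0.3 0.8] w 84.9
```

play_rows --pt "10 -5 0" --pt "10 -5 0" --pt "10 -5 0" --pt "10 -5 0" --pt "10 -5 0" --pt "10 -5 0" --pt "10 -5 0" --pt "10 -5 0" --pt "10 -5 0" --pt "10 -5 0" --pt "10 -5 0" --pt "10 -5 0" --turn '[0,0,0,0,0,0,0,0,0,0,0,0]'

```text
clock: 24.05
position: [591.5, -319.9, 85.7]
ee_rot: [0.994, 0.103, -0.035, 0.007]
contact_force: [0.5, 0.8, -0.4]
gripper_width: 85.3
```

Run:
```python
from h import *
st()
```

```text
t 24.05 p [ 591.5 -319.9   85.7] yaw 0.206 z [-0.069 -0.021 -0.997] j [-0.24  0.61 -0.02  0.04 -1.01 -2.72] F [ 0.5  0.8 -0.4] w 85.3
```

play_rows --pt "-40 21 0" --pt "-40 21 0" --pt "8 -4 0" --pt "8 -4 0" --pt "8 -4 0" --pt "8 -4 0" --pt "8 -4 0" --pt "8 -4 0" --pt "8 -4 0" --pt "8 -4 0" --pt "8 -4 0" --pt "8 -4 0" --turn '[0,0,0,0,0,0,0,0,0,0,0,0]'

```text
clock: 25.25
position: [614.0, -330.6, 77.9]
ee_rot: [0.994, 0.1, -0.033, 0.009]
contact_force: [0.3, 0.1, -0.4]
gripper_width: 85.5
```

play_rows --pt "-40 21 0" --pt "-40 21 0" --pt "8 -4 0" --pt "8 -4 0" --pt "8 -4 0" --pt "8 -4 0" --pt "8 -4 0" --pt "8 -4 0" --pt "8 -4 0" --pt "8 -4 0" --pt "8 -4 0" --pt "8 -4 0" --turn '[0,0,0,0,0,0,0,0,0,0,0,0]'

```text
clock: 26.45
position: [634.9, -339.2, 73.7]
ee_rot: [0.995, 0.098, -0.028, 0.012]
contact_force: [0.0, -0.1, -0.3]
gripper_width: 85.6
```

Run:
```python
from h import *
st()
```

```text
t 26.45 p [ 634.9 -339.2   73.7] yaw 0.197 z [-0.054 -0.028 -0.998] j [-0.25  0.68  0.1   0.05 -1.03 -2.72] F [ 0.  -0.1 -0.3] w 85.6
```

play_rows --pt "-45 20 15" --pt "-45 20 0" --pt "-45 20 0" --pt "8 -4 0" --pt "8 -4 0" --pt "8 -4 0" --pt "8 -4 0" --pt "8 -4 0" --pt "8 -4 0" --pt "8 -4 0" --pt "8 -4 0" --pt "8 -4 0" --turn '[0,0,0,0,0,0,0,0,0,0,0,0]'

```text
clock: 27.65
position: [590.1, -324.2, 78.6]
ee_rot: [0.995, 0.096, -0.028, 0.012]
contact_force: [0.6, 0.5, -0.4]
gripper_width: 85.5
```

play_rows --pt "-40 15 0" --pt "-40 15 0" --pt "-10 5 0" --pt "8 -4 0" --pt "8 -4 0" --pt "8 -4 0" --pt "8 -4 0" --pt "8 -4 0" --pt "8 -4 0" --pt "8 -4 0" --pt "8 -4 0" --pt "8 -4 0" --turn '[0,0,0,0,0,0,0,0,0,0,0,0]'

```text
clock: 28.85
position: [600.2, -337.2, 76.5]
ee_rot: [0.995, 0.096, -0.019, 0.017]
contact_force: [-0.8, -0.1, 0.1]
gripper_width: 85.2
```

Run:
```python
from h import *
st()
```

```text
t 28.85 p [ 600.2 -337.2   76.5] yaw 0.192 z [-0.035 -0.037 -0.999] j [-0.26  0.62 -0.02  0.05 -0.96 -2.72] F [-0.8 -0.1  0.1] w 85.2
```

play_rows --pt "-8 1.5 0" --pt "-8 1.5 -10" --pt "0 0 -20" --pt "0 0 0" --turn '[0.01,0,0,0]'

```text
clock: 29.25
position: [588.9, -336.8, 44.6]
ee_rot: [0.995, 0.101, -0.018, 0.018]
contact_force: [-0.1, 0.4, -0.1]
gripper_width: 85.4
```

Run:
```python
from h import *
st()
```

```text
t 29.25 p [ 588.9 -336.8   44.6] yaw 0.202 z [-0.031 -0.039 -0.999] j [-0.26  0.64 -0.08  0.06 -0.87 -2.72] F [-0.1  0.4 -0.1] w 85.4
```

play_rows --pt "-4 2 -10" --pt "0 0 -10" --pt "0 0 -10" --pt "0 0 -6" --pt "0 0 -3" --pt "0 0 0" --turn '[0,0,0,0,0,0]'

```text
clock: 29.85
position: [586.2, -335.5, 4.1]
ee_rot: [0.995, 0.102, -0.016, 0.018]
contact_force: [-0.5, -1.4, 0.3]
gripper_width: 85.3
```

Run:
```python
from h import *
st()
```

```text
t 29.85 p [ 586.2 -335.5    4.1] yaw 0.203 z [-0.029 -0.04  -0.999] j [-0.26  0.69 -0.12  0.07 -0.79 -2.72] F [-0.5 -1.4  0.3] w 85.3
```

play_rows --pt "0 0 0" --pt "0 0 0" --pt "0 0 0" --pt "0 0 0" --pt "0 0 0" --pt "0 0 0" --pt "0 0 0" --pt "0 0 0" --turn '[0,0,0,0,0,0,0,0]' --grip -1

```text
clock: 30.65
position: [587.6, -335.8, 6.1]
ee_rot: [0.994, 0.102, -0.015, 0.019]
contact_force: [-0.9, -0.0, -0.1]
gripper_width: 55.4
```

play_rows --pt "0 0 15" --pt "0 0 30" --pt "0 0 40" --pt "-10 40 10" --pt "-10 45 0" --pt "-10 45 0" --pt "-10 45 0" --pt "-10 45 0" --pt "-10 45 0" --pt "-10 45 0" --pt "-10 45 0" --pt "0 0 0" --turn '[0,0,0,-0.03,-0.03,-0.03,-0.03,-0.03,-0.03,-0.03,-0.03,0]'

```text
clock: 31.85
position: [509.6, -48.0, 107.8]
ee_rot: [0.997, 0.041, -0.004, -0.063]
contact_force: [0.2, -0.9, -0.1]
gripper_width: 55.3
```

Run:
```python
from h import *
st()
pose("card_stack",41.5,[401,-289],n=4)
pose("packing_tray",4,[404,-289],n=3,tol=15)
im,d=eyes.get_image("top"); cv2.imwrite("pics/a4.png",cv2.resize(im[130:280,240:440][:,:,::-1],(800,600),interpolation=cv2.INTER_CUBIC))
```

```text
t 31.85 p [509.6 -48.  107.8] yaw 0.083 z [-0.014  0.126 -0.992] j [ 0.14  0.34 -0.35 -0.16 -0.88 -3.1 ] F [ 0.2 -0.9 -0.1] w 55.3
card_stack 4 mean [ 402.28  -290.626    1.554  402.3   -290.45     1.549   52.375   88.35
   41.191] sd [0.35 0.19 0.02 0.   0.32 0.  ]
packing_tray 3 mean [ 404.705 -288.801    1.521  403.833 -290.333    1.509  127.733  172.1
    4.006] sd [0.77 0.13 0.02 0.29 0.54 0.  ]
```

View pics/a4.png

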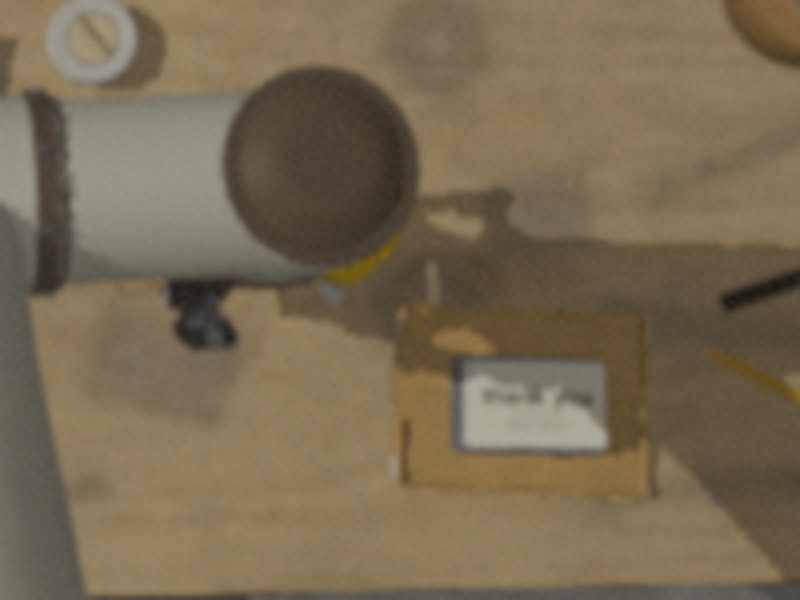

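The picture shows the cards centred on the pad at (532,405). The last joint reached its limit on that move, which tilted the tool. I check the exact joint value, then turn away from the limit.

```bash
python3 -c "
from h import *
print(arm.read_state()['joints'])"
```

```text
[ 0.13969905  0.34405352 -0.3518091  -0.16317397 -0.87848903 -3.0962292 ]
```

play_rows --pt "0 0 2" --pt "0 0 2" --pt "0 0 2" --pt "0 0 2" --pt "0 0 2" --pt "0 0 2" --pt "0 0 0" --pt "0 0 0" --pt "0 0 0" --pt "0 0 0" --pt "0 0 0" --pt "0 0 0" --turn '[0.136,0.136,0.136,0.136,0.136,0.136,0.136,0.136,0.136,0.136,0,0]'

```text
clock: 33.8
position: [510.6, -49.8, 118.9]
ee_rot: [0.732, 0.678, -0.045, -0.044]
contact_force: [-0.3, -0.0, -0.7]
gripper_width: 55.6
```

```bash
python3 -c "from h import *;st()"
```

```text
t 33.8 p [510.6 -49.8 118.9] yaw 1.494 z [-0.125  0.005 -0.992] j [ 0.2   0.37 -0.32 -0.04 -1.   -1.83] F [-0.3 -0.  -0.7] w 55.6
```

play_rows --pt "-40 0 0" --pt "-40 0 0" --pt "-10 0 0" --pt "40 0 0" --pt "40 0 0" --pt "40 0 0" --pt "0 0 0" --pt "0 0 0" --turn '[0,0,0,0,0,0,0,0]'

```text
clock: 34.6
position: [540.7, -51.2, 118.4]
ee_rot: [0.739, 0.671, -0.044, -0.045]
contact_force: [0.0, 1.2, -0.9]
gripper_width: 55.5
```

```bash
python3 -c "from h import *;st()"
```

```text
t 34.6 p [540.7 -51.2 118.4] yaw 1.475 z [-0.125  0.007 -0.992] j [ 0.19  0.42 -0.24 -0.03 -1.03 -1.83] F [ 0.   1.2 -0.9] w 55.5
```

play_rows --pt "-40 0 0" --pt "-40 0 0" --pt "5 0 0" --pt "5 0 0" --pt "5 0 0" --pt "5 0 0" --pt "5 0 0" --pt "5 0 0" --pt "5 0 0" --pt "5 0 0" --pt "5 0 0" --pt "5 0 0" --turn '[0,0,0,0,0,0,0,0,0,0,0,0]'

```text
clock: 35.8
position: [511.9, -51.8, 117.2]
ee_rot: [0.741, 0.668, -0.044, -0.045]
contact_force: [-0.3, 0.6, -0.5]
gripper_width: 55.3
```

```bash
python3 -c "from h import *;st()"
```

```text
t 35.8 p [511.9 -51.8 117.2] yaw 1.468 z [-0.126  0.007 -0.992] j [ 0.2   0.38 -0.32 -0.04 -1.   -1.85] F [-0.3  0.6 -0.5] w 55.3
```

play_rows --pt "10 0 0" --pt "10 0 0" --pt "10 0 0" --pt "10 0 0" --pt "10 0 0" --pt "10 0 0" --pt "10 0 0" --pt "10 0 0" --pt "10 0 0" --pt "10 0 0" --pt "10 0 0" --pt "10 0 0" --turn '[0,0,0,0,0,0,0,0,0,0,0,0]'

```text
clock: 37.0
position: [642.5, -51.8, 116.6]
ee_rot: [0.741, 0.668, -0.045, -0.045]
contact_force: [-0.5, -1.0, -1.1]
gripper_width: 55.3
```

```bash
python3 -c "from h import *;st()"
```

```text
t 37.0 p [642.5 -51.8 116.6] yaw 1.468 z [-0.126  0.007 -0.992] j [ 0.16  0.57  0.02 -0.03 -1.15 -1.82] F [-0.5 -1.  -1.1] w 55.3
```

play_rows --pt "-20 0 0" --pt "-20 0 0" --pt "-20 0 0" --pt "-20 0 0" --pt "-20 0 0" --pt "-20 0 0" --pt "0 0 0" --pt "0 0 0" --pt "0 0 0" --pt "0 0 0" --pt "0 0 0" --pt "0 0 0" --turn '[0.145,0.145,0.145,0.145,0.145,0.145,0.145,0.145,0.145,0.145,0.145,0.145]'

```text
clock: 38.2
position: [526.3, -51.6, 116.8]
ee_rot: [-0.062, 0.996, -0.063, 0.008]
contact_force: [-0.1, 0.5, -1.1]
gripper_width: 55.5
```

play_rows --pt "0 0 0" --pt "0 0 0" --pt "0 0 0" --pt "0 0 0" --pt "0 0 0" --pt "0 0 0" --pt "0 0 0" --pt "0 0 0" --pt "0 0 0" --pt "0 0 0" --pt "0 0 0" --pt "0 0 0" --turn '[0.145,0.145,0.145,0.145,0.145,0.145,0.145,0.145,0.145,0.145,0.145,0.145]'

```text
clock: 39.4
position: [531.9, -50.3, 120.0]
ee_rot: [0.819, -0.57, 0.034, -0.055]
contact_force: [0.4, -0.1, -1.3]
gripper_width: 55.2
```

```bash
python3 -c "from h import *;st()"
```

```text
t 39.4 p [531.9 -50.3 120. ] yaw 5.067 z [ 0.119  0.052 -0.992] j [ 0.19  0.3  -0.43 -0.04 -0.72  1.76] F [ 0.4 -0.1 -1.3] w 55.2
```

play_rows --pt "0 0 0" --pt "0 0 0" --pt "0 0 0" --pt "0 0 0" --pt "0 0 0" --pt "0 0 0" --pt "0 0 0" --pt "0 0 0" --pt "0 0 0" --turn '[0.14,0.14,0.14,0.14,0.14,0.14,0.14,0.14,0.14]'

```text
clock: 40.3
position: [535.0, -34.2, 125.5]
ee_rot: [0.998, 0.031, -0.006, -0.048]
contact_force: [0.9, 0.9, 0.1]
gripper_width: 55.5
```

```bash
python3 -c "from h import *;st()"
```

```text
t 40.3 p [535.  -34.2 125.5] yaw 0.063 z [-0.014  0.096 -0.995] j [ 0.18  0.35 -0.3  -0.12 -0.93  3.1 ] F [0.9 0.9 0.1] w 55.5
```

play_rows --pt "0 -3 -1" --pt "0 -3 -1" --pt "0 -3 -1" --pt "0 -3 -1" --turn '[0.05,0.05,0.05,0.05]'

```text
clock: 40.7
position: [528.8, -8.3, 125.8]
ee_rot: [0.994, 0.109, -0.004, -0.009]
contact_force: [-0.2, 0.5, -0.6]
gripper_width: 55.2
```

```bash
python3 -c "
from h import *;st();print(arm.read_state()['joints'])"
```

```text
t 40.7 p [528.8  -8.3 125.8] yaw 0.218 z [-0.011  0.018 -1.   ] j [ 0.28  0.33 -0.36 -0.03 -0.89  3.1 ] F [-0.2  0.5 -0.6] w 55.2
[ 0.27939892  0.33268978 -0.35561111 -0.02592824 -0.88811677  3.09641305]
```

play_rows --pt "0 0 0" --pt "0 0 0" --pt "0 0 0" --pt "0 0 0" --pt "0 0 0" --pt "0 0 0" --pt "0 0 0" --pt "0 0 0" --pt "0 0 0" --pt "0 0 0" --pt "0 0 0" --pt "0 0 0" --turn '[0.05,-0.145,-0.145,-0.145,-0.145,-0.145,-0.145,-0.145,-0.145,-0.145,-0.145,-0.145]'

```text
clock: 41.9
position: [521.0, 4.7, 125.4]
ee_rot: [0.772, -0.636, -0.002, 0.0]
contact_force: [-0.4, -0.4, -0.3]
gripper_width: 55.5
```

play_rows --pt "0 0 0" --pt "-15 -35 0" --pt "-15 -35 0" --pt "-15 -35 0" --pt "-15 -35 0" --pt "-15 -35 0" --pt "-15 -35 0" --pt "-15 -35 0" --pt "0 0 0" --pt "0 0 0" --pt "0 0 0" --pt "0 0 0" --turn '[-0.145,-0.145,-0.145,-0.145,-0.145,-0.145,-0.145,-0.145,-0.145,-0.145,-0.145,-0.145]'

```text
clock: 43.1
position: [408.6, -244.7, 126.1]
ee_rot: [0.011, 1.0, -0.002, -0.001]
contact_force: [-0.0, 0.3, -1.1]
gripper_width: 54.8
```

```bash
python3 -c "
from h import *;st()"
```

```text
t 43.1 p [ 408.6 -244.7  126.1] yaw 3.12 z [-0.002 -0.004 -1.   ] j [-0.19  0.25 -0.5   0.01 -0.83  0.17] F [-0.   0.3 -1.1] w 54.8
```

play_rows --pt "-2 -23 0" --pt "-2 -22 0" --pt "0 0 -20" --pt "0 0 -25" --pt "0 0 -18" --pt "0 0 0" --pt "0 0 0" --turn '[-0.02,0,0,0,0,0,0]'

```text
clock: 43.8
position: [405.0, -289.5, 63.2]
ee_rot: [0.016, 1.0, -0.005, 0.0]
contact_force: [0.1, -0.7, -0.3]
gripper_width: 55.4
```

```bash
python3 -c "
from h import *;st()"
```

```text
t 43.8 p [ 405.  -289.5   63.2] yaw 3.109 z [ 0.001 -0.009 -1.   ] j [-0.29  0.37 -0.52  0.01 -0.68  0.24] F [ 0.1 -0.7 -0.3] w 55.4
```

play_rows --pt "-1 -1 -6" --pt "0 0 -5" --pt "0 0 -2" --pt "0 0 0" --pt "0 0 0" --turn '[-0.009,0,0,0,0]'

```text
clock: 44.3
position: [405.9, -290.7, 52.1]
ee_rot: [0.02, 1.0, -0.006, 0.003]
contact_force: [-0.0, -0.2, -0.3]
gripper_width: 55.3
```

Run:
```python
from h import *
st()
im,d=eyes.get_image("scene"); cv2.imwrite("pics/a5.png",cv2.resize(im[100:190,300:420][:,:,::-1],(800,600),interpolation=cv2.INTER_CUBIC))
```

```text
t 44.3 p [ 405.9 -290.7   52.1] yaw 3.101 z [ 0.006 -0.012 -1.   ] j [-0.29  0.38 -0.54  0.02 -0.64  0.24] F [-0.  -0.2 -0.3] w 55.3
```

View pics/a5.png

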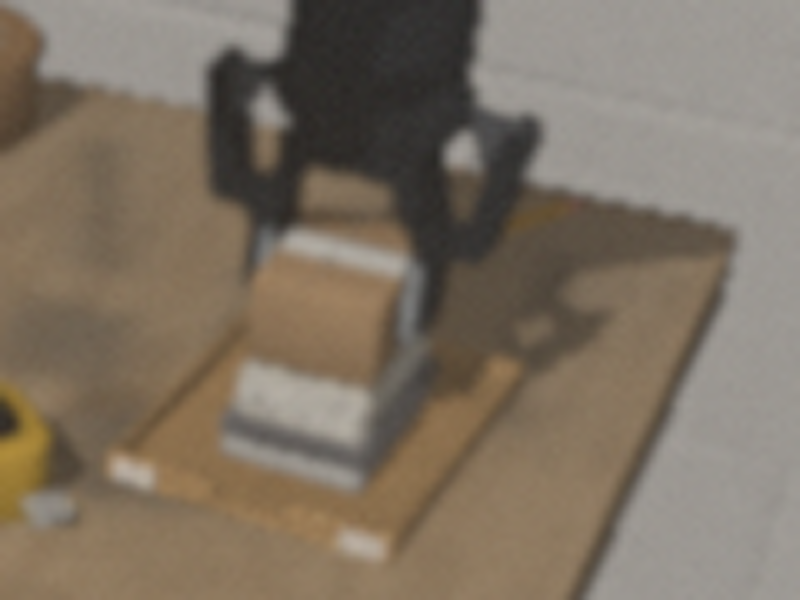

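The picture shows the box held level just above the cards, at (325,310). I lower it and let go.

play_rows --pt "-1.3 0 -2" --pt "0 0 -2" --pt "0 0 -1" --pt "0 0 0" --turn '[0,0,0,0]'

```text
clock: 44.75
position: [405.1, -291.2, 48.5]
ee_rot: [0.02, 1.0, -0.006, 0.004]
contact_force: [-0.2, 2.0, 1.1]
gripper_width: 55.5
```

```bash
python3 -c "
from h import *;st()"
```

```text
t 44.75 p [ 405.1 -291.2   48.5] yaw 3.102 z [ 0.008 -0.013 -1.   ] j [-0.29  0.39 -0.54  0.02 -0.63  0.24] F [-0.2  2.   1.1] w 55.5
```

play_rows --pt "0 0 0" --pt "0 0 0" --pt "0 0 0" --pt "0 0 0" --pt "0 0 0" --pt "0 0 0" --pt "0 0 3" --turn '[0,0,0,0,0,0,0]' --grip 0.7

```text
clock: 45.45
position: [404.8, -291.1, 50.8]
ee_rot: [0.02, 1.0, -0.006, 0.004]
contact_force: [-0.2, -0.6, 0.5]
gripper_width: 72.9
```

play_rows --pt "0 0 15" --pt "0 0 25" --pt "0 0 25" --pt "0 0 10" --pt "31 36 0" --pt "31 36 0" --pt "31 36 0" --pt "31 36 0" --pt "31 36 0" --pt "31 36 0" --pt "31 36 0" --pt "31 36 -10" --turn '[0,0,0,0,0,0,0,0,0,0,0,0]'

```text
clock: 46.65
position: [654.8, 4.8, 118.5]
ee_rot: [0.026, 1.0, -0.005, 0.003]
contact_force: [1.0, -1.2, 0.7]
gripper_width: 72.7
```

Run:
```python
from h import *
st()
pose("kraft_box",81.5,[402,-290],n=3)
pose("round_tin",22,[657,-4],n=3)
im,d=eyes.get_image("top"); cv2.imwrite("pics/a6.png",cv2.resize(im[100:280,200:440][:,:,::-1],(800,600),interpolation=cv2.INTER_CUBIC))
```

```text
t 46.65 p [654.8   4.8 118.5] yaw 3.09 z [ 0.005 -0.011 -1.   ] j [ 0.26  0.52 -0.07  0.01 -0.98 -0.32] F [ 1.  -1.2  0.7] w 72.7
kraft_box 3 mean [ 402.454 -287.669    1.541  402.9   -288.1      1.523   56.167   70.8
   80.605] sd [0.02 0.16 0.   0.   0.   0.  ]
round_tin 1 mean [647.441 -22.078   2.796 647.4   -23.      2.8    16.5    36.9    20.495] sd [0. 0. 0. 0. 0. 0.]
```

View pics/a6.png

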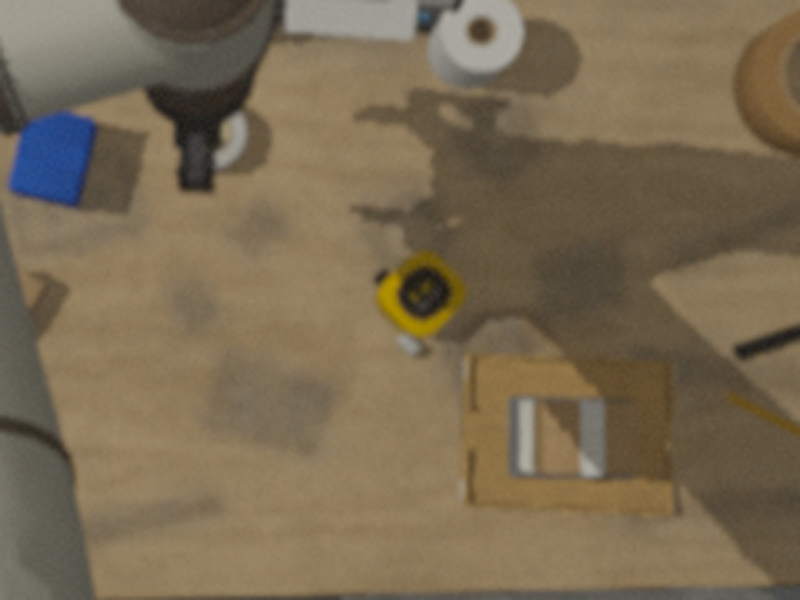

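The box top measures (402.7,-288), within about 2.5 mm of the cards. In the picture the pile sits at (565,437) in the tray. Now the tin.

play_rows --pt "4 -11 -10" --pt "0 0 -25" --pt "0 0 -25" --pt "0 0 -20" --pt "0 0 0" --pt "0 0 0" --turn '[0,0,0,0,0,0]' --grip 1

```text
clock: 47.9
position: [657.7, -13.8, 35.0]
ee_rot: [0.028, 1.0, -0.005, 0.003]
contact_force: [0.4, 0.2, 0.9]
gripper_width: 85.4
```

```bash
python3 -c "
from h import *;st()"
```

```text
t 47.9 p [657.7 -13.8  35. ] yaw 3.086 z [ 0.006 -0.011 -1.   ] j [ 0.23  0.62 -0.14  0.02 -0.81 -0.3 ] F [0.4 0.2 0.9] w 85.4
```

play_rows --pt "1.5 7 -8" --pt "0 0 -10" --pt "0 0 -10" --pt "0 0 -6" --pt "0 0 -1" --pt "0 0 0" --turn '[0,0,0,0,0,0]'

```text
clock: 48.5
position: [661.2, -6.2, -0.3]
ee_rot: [0.028, 1.0, -0.005, 0.006]
contact_force: [0.4, 0.1, -0.4]
gripper_width: 85.1
```

```bash
python3 -c "
from h import *;st()"
```

```text
t 48.5 p [ 6.612e+02 -6.200e+00 -3.000e-01] yaw 3.087 z [ 0.011 -0.01  -1.   ] j [ 0.24  0.67 -0.16  0.02 -0.74 -0.31] F [ 0.4  0.1 -0.4] w 85.1
```

play_rows --pt "-1 0 -1" --pt "0 0 0" --pt "0 0 0" --pt "0 0 0" --pt "0 0 0" --pt "0 0 0" --pt "0 0 0" --pt "0 0 0" --pt "0 0 0" --turn '[0,0,0,0,0,0,0,0,0]' --grip -1

```text
clock: 49.4
position: [660.6, -6.1, -0.1]
ee_rot: [0.028, 1.0, -0.005, 0.007]
contact_force: [-0.1, 0.2, 0.0]
gripper_width: 59.9
```

```bash
python3 -c "
from h import *;st()"
```

```text
t 49.4 p [ 6.606e+02 -6.100e+00 -1.000e-01] yaw 3.086 z [ 0.013 -0.01  -1.   ] j [ 0.24  0.66 -0.16  0.02 -0.74 -0.31] F [-0.1  0.2  0. ] w 59.9
```

play_rows --pt "0 0 20" --pt "0 0 40" --pt "0 0 45" --pt "0 0 30" --pt "-32 -36 0" --pt "-32 -36 0" --pt "-32 -36 0" --pt "-32 -36 0" --pt "-32 -36 0" --pt "-32 -36 0" --pt "-25 -30 0" --pt "0 0 0" --turn '[0,0,0,0,0,0,0,0,0,0,0,0]'

```text
clock: 50.6
position: [433.7, -257.8, 139.9]
ee_rot: [0.025, 1.0, -0.005, 0.008]
contact_force: [0.0, 0.3, -1.0]
gripper_width: 59.4
```

```bash
python3 -c "
from h import *;st()"
```

```text
t 50.6 p [ 433.7 -257.8  139.9] yaw 3.091 z [ 0.016 -0.011 -1.   ] j [-0.21  0.26 -0.43  0.01 -0.86  0.15] F [ 0.   0.3 -1. ] w 59.4
```

play_rows --pt "-14 -16 0" --pt "-14 -16 -10" --pt "0 0 -20" --pt "0 0 -12" --pt "0 0 0" --pt "0 0 0" --turn '[0,0,0,0,0,0]'

```text
clock: 51.2
position: [405.6, -292.0, 99.0]
ee_rot: [0.026, 1.0, -0.006, 0.011]
contact_force: [1.5, -0.4, -0.7]
gripper_width: 59.7
```

```bash
python3 -c "
from h import *;st()"
```

```text
t 51.2 p [ 405.6 -292.    99. ] yaw 3.089 z [ 0.022 -0.013 -1.   ] j [-0.29  0.31 -0.49  0.01 -0.74  0.23] F [ 1.5 -0.4 -0.7] w 59.7
```

play_rows --pt "-0.5 1.3 -6" --pt "0 0 -5" --pt "0 0 -3" --pt "0 0 0" --pt "0 0 0" --turn '[0,0,0,0,0]'

```text
clock: 51.7
position: [407.1, -290.2, 85.7]
ee_rot: [0.025, 1.0, -0.007, 0.013]
contact_force: [-0.5, -0.1, -1.1]
gripper_width: 59.4
```

```bash
python3 -c "
from h import *;st()"
```

```text
t 51.7 p [ 407.1 -290.2   85.7] yaw 3.091 z [ 0.025 -0.015 -1.   ] j [-0.29  0.33 -0.51  0.01 -0.7   0.23] F [-0.5 -0.1 -1.1] w 59.4
```

play_rows --pt "-1.8 0 -1.5" --pt "0 0 -1.5" --pt "0 0 -1" --pt "0 0 0" --turn '[0,0,0,0]'

```text
clock: 52.1
position: [405.3, -290.4, 81.7]
ee_rot: [0.025, 1.0, -0.007, 0.013]
contact_force: [0.2, 0.2, -0.0]
gripper_width: 59.7
```

```bash
python3 -c "
from h import *;st()"
```

```text
t 52.1 p [ 405.3 -290.4   81.7] yaw 3.091 z [ 0.026 -0.015 -1.   ] j [-0.29  0.33 -0.52  0.01 -0.69  0.23] F [ 0.2  0.2 -0. ] w 59.7
```

Now I release, rise and move clear.

play_rows --pt "0 0 0" --pt "0 0 -0.5" --pt "0 0 0" --turn '[0,0,0]'

```text
clock: 52.4
position: [405.5, -290.5, 81.6]
ee_rot: [0.025, 1.0, -0.007, 0.013]
contact_force: [-0.4, 0.3, -0.4]
gripper_width: 59.7
```

play_rows --pt "0 0 0" --pt "0 0 0" --pt "0 0 0" --pt "0 0 0" --pt "0 0 0" --pt "0 0 0" --pt "0 0 3" --turn '[0,0,0,0,0,0,0]' --grip 0.8

```text
clock: 53.1
position: [405.6, -290.6, 84.5]
ee_rot: [0.025, 1.0, -0.007, 0.014]
contact_force: [0.3, 0.9, -0.4]
gripper_width: 76.9
```

play_rows --pt "0 0 10" --pt "0 0 25" --pt "0 0 25" --pt "5 40 10" --pt "5 40 0" --pt "5 40 0" --pt "5 40 0" --pt "5 40 0" --pt "5 40 0" --pt "5 40 0" --pt "0 0 0" --pt "0 0 0" --turn '[0,0,0,0,0,0,0,0,0,0,0,0]'

```text
clock: 54.3
position: [443.8, -0.7, 168.7]
ee_rot: [0.026, 0.999, -0.007, 0.022]
contact_force: [0.5, -0.6, 0.4]
gripper_width: 77.1
```

Run:
```python
from h import *
st()
pose("round_tin",103.5,[403,-288],n=3)
for q,h,n in(("hinged_tin",24,[604,302]),("tape_measure",35,[518.6,-173]),("flat_kraft_box",20,[520,156])): pose(q,h,n,n=2)
im,d=eyes.get_image("top"); a=cv2.resize(im[185:275,320:440],(400,300),interpolation=cv2.INTER_CUBIC)
im,d=eyes.get_image("scene"); b=cv2.resize(im[90:180,300:420],(400,300),interpolation=cv2.INTER_CUBIC)
cv2.imwrite("pics/a7.png",np.hstack([a,b])[:,:,::-1])
```

```text
t 54.3 p [443.8  -0.7 168.7] yaw 3.09 z [ 0.044 -0.014 -0.999] j [ 0.39  0.11 -0.55  0.04 -0.87 -0.46] F [ 0.5 -0.6  0.4] w 77.1
round_tin 3 mean [ 403.277 -287.13     1.459  402.8   -286.5      1.538   56.7     59.4
  102.563] sd [0.35 0.11 0.24 0.14 0.08 0.02]
hinged_tin 2 mean [603.865 302.386   2.097 603.85  302.25    2.109  67.95   98.15   23.613] sd [0.04 0.01 0.   0.05 0.05 0.  ]
tape_measure 2 mean [ 518.656 -172.857    2.329  518.6   -173.2      2.326   56.6     59.4
   33.236] sd [0.18 0.22 0.05 0.   0.   0.  ]
flat_kraft_box 2 mean [519.36  156.955   2.554 519.6   157.      2.583  26.25   49.05   18.856] sd [0.13 0.44 0.   0.1  0.4  0.01]
```

View pics/a7.png

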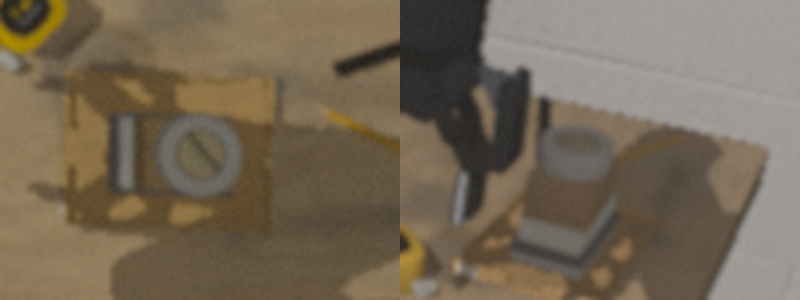

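The picture shows the finished pile: tin on top at (200,155) in the top view, and all four levels square and level in the scene view at (570,190). The arm is clear, the tin's centre is within 1.5 mm of the box's, and the bystanders read as before.

```bash
python3 -c "
from bench import arm
print(arm.job_done())"
```

```text
the job is handed in; nothing more can be done
None
```

I built the pile in the tray in the order asked: ink pad, cards, kraft box, then the round tin. I let go of it, moved the arm clear and handed the job in at about 55 s of the 118 s allowed.

**Last checks from the top camera:** each centre was measured after that piece was placed. The lower three were not re-measured at the end, but they look square and level in the final pictures.

| Piece | x (mm) | y (mm) |
|---|---|---|
| tray | 404 | -290 |
| ink pad | 401 | -289 |
| card stack | 402.3 | -290.5 |
| kraft box | 402.7 | -288 |
| round tin | 403 | -287 |

- **Centring:** neighbouring pieces are within about 2.5 mm of each other. The ink pad sits about 2–3 mm off the tray's centre in x; I left it there.
- **Long sides:** the oblong pieces lie along the tray's long side to within about 0.03 rad.
- **Bystanders:** the hinged tin, the tape measure and the small flat kraft box read as before, within about 1 mm.

**What went wrong on the way:**
- **Tilt:** the tool slowly picked up a tilt of up to 0.08 rad while placing the first two pieces.
- **Joint limit:** while carrying the kraft box, the last joint ran up to its limit (3.096 of 3.1 rad) and tilted the tool to 0.126 rad. I removed the tilt before placing the box, by turning the tool until that joint met its other limit, again at 3.096 rad.

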